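# Lock the blood-tube rack on the sample shaker

### The arm

A 6-joint arm with a two-finger parallel gripper is mounted at the origin on the work surface. World frame = base frame: x ahead of the robot, y to its left, z up, the work surface at z = 0. Lengths are in m, angles in rad, forces in N, time in s.
With the tool pointing down it reaches from about 0.325 to 0.875 m from the base axis. Payload 4.4 kg.
Tool frame: the origin (TCP) lies at the very end of the fingers, on their centre line; the grasp point (between the pads) lies 19 mm behind it; y points along the fingers, z is the direction in which the jaws open and shut, and the axes are right-handed (so a half turn about y gives the same grasp; the last joint's range is limited). The gripper opens to 85 mm and grips with 20 to 120 N. Pads are 22 mm wide; open, the fingers measure 114 mm over their backs; the gripper's body (76 mm by 85 mm) begins 54 mm behind the grasp point. The pads swing forward as they close: fully open they stand 13 mm farther back than shut.
Start: joints at [1.137, 0.207, 1.542, -0, 1.393, -0.15], TCP at [0.161, 0.552, 0.231] pointing down, gripper open.
Joint ranges: [-2.73, 2.73], [-0.86, 2.22], [0.23, 2.46], [-1.11, 4.25], [0.08, 2.63], [-2.82, 2.82]. Speed limits (rad/s): [2.79, 2.79, 3.14, 3.14, 3.14, 3.14].

### API

Orientations are given as a unit quaternion [w, x, y, z].
In Python, from station import robot gives the robot as it stands. The module is installed in compiled form; this text tells all that it offers. Calls block until the motion is done:
- robot.goto(position, orientation): joint-space move of the TCP to a pose.
- robot.line_to(position, ori=None, velocity=0.15, threshold=None): straight line of the TCP; ori=None keeps the orientation; velocity is the mean speed in m/s. With threshold (N) it stops when the force on the tool has changed by that much, and returns True; else False.
- robot.move_j(angles): joint-space move.
- robot.command_gripper(opening, effort=None): opening from 0.0 (shut) to 1.0 (fully open); effort is the grip in N (None keeps the last); returns when the fingers have stopped.
- robot.hold(seconds).
- robot.ik(position, orientation): joint angles nearest the present ones, or None.
- robot.observe(): the state.
- robot.camera(name): name is "side" or "top" or "wrist"; returns a dict with "color" (384x512x3 uint8, red, green, blue), "K" (3x3 intrinsics, pixels), "camera_from_world" (4x4, takes a point from world to camera coordinates). Camera axes: x right, y up, looking along -z (the intrinsics and any distortion apply to the point x, -y, -z); pixel columns grow to the right and rows downward; lengths in m; the calibration is good to about 2 mm. A picture is of the moment at which its call begins. There is no depth.
A pose or a line that the arm cannot do raises robot.Unreachable and nothing moves.
- robot.sign_off(): hands the job in, once; it reports no verdict.
The state is a dict: "t": time; "joint_positions": joint angles; "qd": joint speeds; "tau": joint torques, N m; "position": TCP position; "ee_rot": TCP orientation; "wrist_force": force on the tool from outside, world axes, zero at the start; "torque": the same for the moment, N m; "opening": opening from 0.0 (shut) to 1.0 (fully open).
Only numpy, scipy, OpenCV 4.12 (cv2) and the standard library are available. Lean on these libraries where they do the work, as an engineer would, in place of code of your own. Each camera call takes 0.05 s, during which the arm holds its last target.

### The job

Carry the blue blood-tube rack to the sample shaker and set it down gently, fully home in the blue-framed bay with its tongue towards the black knob. Then turn the knob clockwise, gently, until the yellow sprung pin drops right into the notch of the brass cam and the red lock arm lies over the tongue; do not force the knob on against the pin once it has dropped. Let go, and leave the other things on the table where they are.

Things in the scene. Friction and masses are not known exactly. Their poses are not given: they have to be found in the camera images.
- shaker: Sample shaker, a fixed white box with a grey deck, 210 (x) by 250 (y) by 50 mm high. Origin: centre of its underside, on the table. z up, its x points away from the robot at yaw 0. Deck top 50 mm above the origin. On the deck are the rack bay and, 110 mm from it in +y, the knob.
- bay (a point): Centre of the rack bay on the shaker's deck (shaker frame: x 0, y -45, z 50 mm); axes as the shaker's. A blue frame 7 mm high, 5 mm thick encloses 114 (x) by 64 (y) mm: 2 mm to spare on every side of the rack's foot; a 48 mm gap in its +y side takes the tongue. The rack is home when point rack_foot meets this point with the same yaw, flat on the deck.
- rack_foot (a point): Centre of the underside of the loose blue tube rack (0.2 to 0.45 kg). Foot plate 110 (x) by 60 (y) by 6 mm; a tongue 42 mm wide (x) and 6 mm thick sticks out of its +y side to y = 56 mm, and must point to the knob. Red tube caps reach 55 mm high.
- rack_handle (a point): Centre of the rack's white handle bar, 82 mm above rack_foot: bar 104 mm long (x), 14 mm wide (y), 12 mm high, held by a post at each end; 21 mm free between the bar's underside and the tube caps. Grasp it across y, from above, at its middle.
- knob_grip (a point): On the vertical knob axis at grasping height, 98 mm above the table (shaker frame x 0, y 65 mm), turning with the knob: its x axis runs along the black grip bar, 42 mm long, 14 mm wide, from 72 to 112 mm above the table. Under the bar a hub of 16 mm radius, top 74.5 mm; under that a brass cam plate, radius 26 mm rising to 29 mm before its notch.
- knob (a joint): Knob angle, rad: 0 to 2, growing clockwise seen from above, starts at 0 to 0.2; it stays where left. The pin is down in the notch at one place between 0.8 and 1.5, different each time: to be felt or seen. Turning takes 0.1 to 0.3 N m; at the notch's sloping near flank the knob is pulled on (up to 0.5 N m) over some 0.3 rad; then come 0.1 rad of play and the steep far wall, a stop.
- pin (a joint): Travel of the yellow sprung pin (8 mm thick, horizontal, pointing at the knob axis from the shaker's far left, spring about 8 to 9 N), m: 0 when fully dropped in the notch, about 0.004 on the low part of the cam, 0.007 just before the notch; positive outwards.
- jar_a_c (a point): Centre of a bystander: clear sample jar with red lid, 48 mm across, 55 mm high.
- jar_b_c (a point): Centre of a bystander: clear sample jar with green lid, same size.
- pill_bottle_c (a point): Centre of a bystander: amber pill bottle, 40 mm across, 60 mm high.
- pump_bottle_c (a point): Centre of a bystander: clear pump bottle, 60 mm across, 160 mm high.
- thermometer_c (a point): Centre of a bystander: white clinical thermometer lying flat, 125 mm long, 16 mm high.
- lock_tip (a point): End of the red lock arm, which turns with the knob: on its centre line, 64 mm from the knob axis, at the underside, 9.5 mm above the deck. It passes 3.5 mm over the tongue of a rack that is home, and strikes one that is not.
- notch (a point): Middle of the notch in the brass cam's edge (25 mm from the knob axis, 12 mm above the deck), turning with the knob. The notch is 7 mm deep, with a sloping near flank and a steep far wall, the horn.
- cam_stop: Brass horn behind the notch, whose flat side is the notch's far wall; it is part of the cam and turns with the knob. Its origin lies on the knob axis at deck height (axes as knob_grip's). Running on against the pin it harms the pin: 25 N there (0.65 N m at the knob) is too much.

How it is judged:
On the way, in this order (a step that is already met when the one before it is completed fails the run):
1. the rack stands fully home in the bay, tongue to the knob, while the lock is still open (pin not dropped) (horizontal distance between rack_foot and bay below 0.005 m and z of rack_foot in the frame of bay below 0.0025 m and z of rack_handle in the frame of bay above 0.078 m and angle between the x axis of rack_foot and the x axis of bay, either way round below 0.1 rad and value of joint pin above 0.003 m), for 0.2 s.
2. the pin has dropped into the notch (value of joint pin below 0.0015 m), for 0.2 s.
At the end, for the whole second after the job is handed in: The rack stands in the bay (within 5 mm sideways, 2.5 mm in height, 0.1 rad in yaw, upright within 0.05 rad), the pin is within 1.5 mm of the bottom of the notch with the knob turned past 0.7 rad, and nothing touches the robot (horizontal distance between rack_foot and bay below 0.005 m and z of rack_foot in the frame of bay below 0.0025 m and z of rack_handle in the frame of bay above 0.078 m and angle between the x axis of rack_foot and the x axis of bay, either way round below 0.1 rad and angle between rack_foot's own z axis and vertical below 0.05 rad and value of joint pin below 0.0015 m and value of joint knob above 0.7 rad).
It fails at once if the knob is forced on: more than 25 N between the notch's far wall and the pin (contact force between cam_stop and pin above 25 N).
It fails at once if the lock arm is forced against the rack (more than 15 N) (contact force between knob and rack above 15 N).
It fails at once if the rack is rammed into the shaker (more than 60 N) (contact force between rack and shaker above 60 N).
It fails at once if a bystander is moved by more than 40 mm (distance of any of jar_a_c, jar_b_c, pill_bottle_c, pump_bottle_c, thermometer_c from where it was at the start of the episode above 0.04 m).
It also fails if it takes over 72 s, if anything falls off the work surface, if the arm or the gripper's body presses on something with over 40 N, if the wrist force passes 120 N, or if a joint passes its speed limit or range.

## Working session

There is one attempt and no reset: what is moved stays moved. The work goes in short steps, each a Python script; the robot and the scene stay as the last script left them, time stands still between calls to the robot, and variables do not carry over. Pictures are saved under pics/ and viewed, and the job is handed in when it is done.

```bash
mkdir -p pics; ls
python3 - <<'E'
from station import robot
import cv2
print(robot.observe())
for n in ("side","top","wrist"):
    c=robot.camera(n); cv2.imwrite(f"pics/{n}0.png",c["color"][:,:,::-1]); print(n,c["K"].tolist(),c["camera_from_world"].round(4).tolist(), [k for k in c])
E
```

```text
pics
{'t': 0.0, 'joint_positions': array([ 1.13650859e+00,  2.07433512e-01,  1.54297622e+00, -1.01341134e-05,
        1.39352634e+00, -1.50530504e-01]), 'qd': array([-0.00136636, -0.00062   ,  0.00043708,  0.00148282,  0.0001288 ,
        0.00110613]), 'tau': array([-8.44660972e-04, -3.83017981e+01, -2.91600770e+01, -3.44520176e-04,
        1.04433947e-02, -1.81519312e-05]), 'position': array([0.16068043, 0.55128554, 0.23010755]), 'ee_rot': array([-0.69920708,  0.70079582, -0.10022185,  0.09975094]), 'wrist_force': array([ 0.67509476,  0.25688139, -0.04040969]), 'torque': array([0.05213644, 0.02730598, 0.03839085]), 'opening': 1.0002533500476827}
side [[390.4680307881002, 0.0, 258.13898583202854], [0.0, 390.4680307881002, 192.55421020907949], [0.0, 0.0, 1.0]] [[-0.9563, -0.2925, 0.0072, 0.5187], [0.2067, -0.658, 0.7241, -0.2325], [-0.207, 0.6939, 0.6897, -0.9451], [0.0, 0.0, 0.0, 1.0]] ['color', 'K', 'camera_from_world']
top [[423.9731726885121, 0.0, 252.33370610694234], [0.0, 423.9731726885121, 184.38745622025436], [0.0, 0.0, 1.0]] [[0.0071, -0.9998, -0.0165, -0.0833], [0.9853, 0.0041, 0.1709, -0.555], [-0.1708, -0.0174, 0.9852, -1.1124], [0.0, 0.0, 0.0, 1.0]] ['color', 'K', 'camera_from_world']
wrist [[308.2488627640608, 0.0, 256.01499151181696], [0.0, 308.2488627640608, 190.5339470321786], [0.0, 0.0, 1.0]] [[0.2798, 0.96, -0.0029, -0.5724], [-0.907, 0.2634, -0.3286, 0.0428], [-0.3147, 0.0945, 0.9445, -0.3806], [0.0, 0.0, 0.0, 1.0]] ['color', 'K', 'camera_from_world']
```

View pics/side0.png

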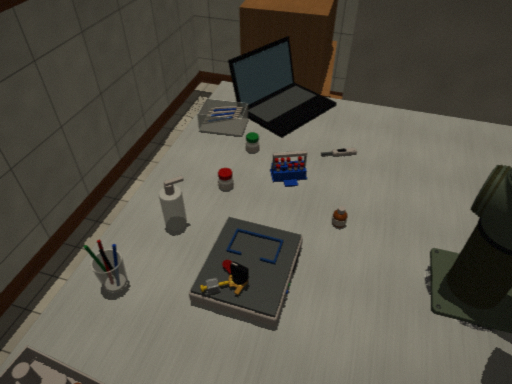

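View pics/top0.png

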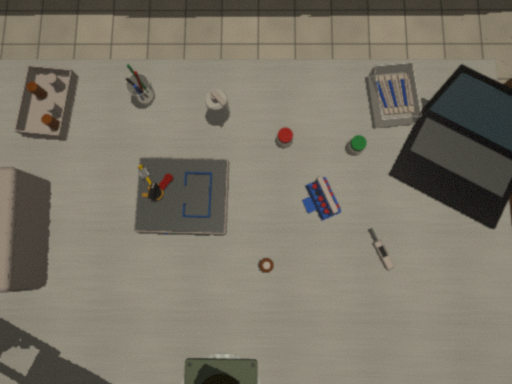

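View pics/wrist0.png

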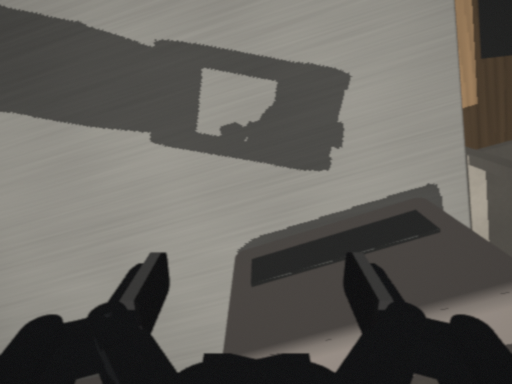

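```bash
cat > h.py <<'E'
import numpy as np, cv2
from station import robot
def shot(n,name=None,up=1,crop=None):
    c=robot.camera(n)
    if name:
        im=c["color"][:,:,::-1]
        if crop: x0,y0,x1,y1=crop; im=im[y0:y1,x0:x1]
        cv2.imwrite(f"pics/{name}.png",cv2.resize(im,None,fx=up,fy=up,interpolation=cv2.INTER_CUBIC))
    return c
def ray(c,uv):
    T=c["camera_from_world"];R=T[:3,:3];t=T[:3,3]
    K=c["K"]; uv=np.atleast_2d(np.array(uv,float))
    x=(uv[:,0]-K[0,2])/K[0,0]; y=(uv[:,1]-K[1,2])/K[1,1]
    d=np.stack([x,-y,-np.ones_like(x)],1)@R
    return -R.T@t,d
def onplane(c,uv,z):
    o,d=ray(c,uv); s=(z-o[2])/d[:,2]; return o+s[:,None]*d
def proj(c,P):
    P=np.atleast_2d(P);T=c["camera_from_world"];p=P@T[:3,:3].T+T[:3,3]
    K=c["K"]; return np.stack([K[0,2]-K[0,0]*p[:,0]/p[:,2],K[1,2]+K[1,1]*p[:,1]/p[:,2]],1)
def hsv(c): return cv2.cvtColor(c["color"],cv2.COLOR_RGB2HSV)
def mask(c,lo,hi): return cv2.inRange(hsv(c),np.array(lo),np.array(hi))
E
python3 - <<'E'
from h import *
c=shot("top","t1",4,(130,150,240,240)); shot("top","t2",6,(290,165,350,230)); s=shot("side","s1",5,(185,140,315,325)[:0] or (185,215,310,330)); shot("side","s2",8,(260,140,320,195))
m=mask(c,(100,120,60),(130,255,255))
n,l,st,ce=cv2.connectedComponentsWithStats(m)
for i in range(1,n):
    if st[i,4]>20: print(st[i],ce[i])
# bay frame
ys,xs=np.where(m>0)
k=(xs<230)&(ys>150)&(xs>130)
P=onplane(c,np.c_[xs[k],ys[k]],0.057)
r=cv2.minAreaRect((P[:,:2]*1000).astype(np.float32)); print(r)
print(P.min(0),P.max(0))
E
```

```text
[389  81   8  25  47] [392.38297872  92.91489362]
[401  80   6  25  50] [403.64  91.6 ]
[379  86   7  21  34] [381.91176471  96.11764706]
[303 184  28  35 284] [313.76056338 203.19366197]
((526.5071411132812, 69.43832397460938), (71.0435791015625, 120.44290161132812), 88.54664611816406)
[0.46690011 0.03396556 0.057     ] [0.58734503 0.10593787 0.057     ]
```

View pics/t1.png

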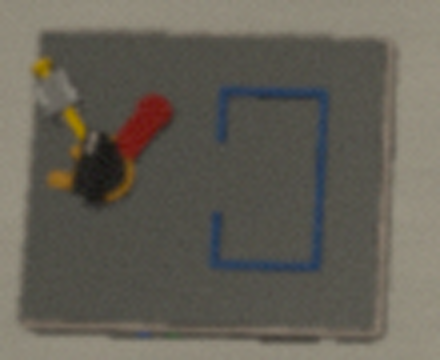

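View pics/t2.png

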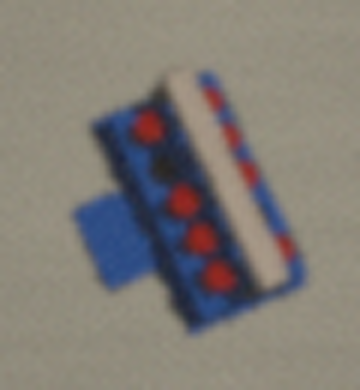

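View pics/s1.png

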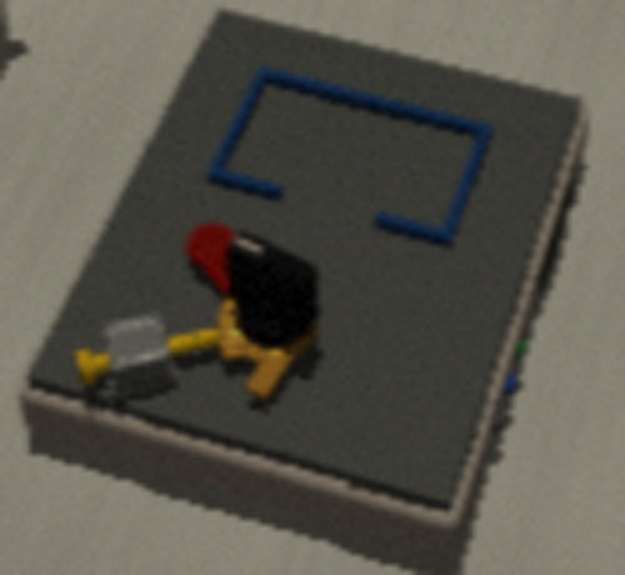

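View pics/s2.png

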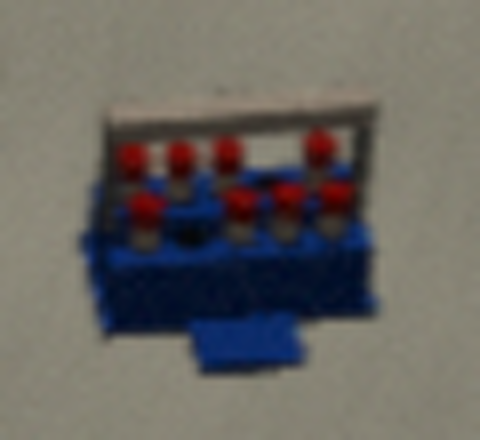

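```bash
cat >> h.py <<'E'
from scipy.spatial.transform import Rotation as Ro
def ori(phi):
    z=np.array([np.cos(phi),np.sin(phi),0]);y=np.array([0,0,-1.]);x=np.cross(y,z)
    q=Ro.from_matrix(np.c_[x,y,z]).as_quat(); return np.array([q[3],q[0],q[1],q[2]])
def R_of(q): return Ro.from_quat([q[1],q[2],q[3],q[0]]).as_matrix()
E
python3 - <<'E'
from h import *
c=shot("top")
# handle
print("handle",onplane(c,[[327.5,195],[290+180/6,165+75/6],[290+270/6,165+285/6]],0.088))
m=mask(c,(100,120,40),(130,255,255))
print("knob",onplane(c,[[130+100/4,150+165/4]],0.112), "lock tip", onplane(c,[[130+158/4,150+103/4]],.062))
# jars etc
print("jars",onplane(c,[[285.5,135],[357,144],[266,265],[217,97],[380,248]],.05))
o=robot.observe(); R=R_of(o["ee_rot"]); print(R.round(3))
w=robot.camera("wrist");T=w["camera_from_world"]; cp=-T[:3,:3].T@T[:3,3]
print("cam in tool",R.T@(cp-o["position"]), "axis in tool",R.T@(-T[2,:3]), "right",R.T@T[0,:3])
r=onplane(c,[[327.5,195]],0.088)[0]
for name,p,base in (("rack",r,0.4),("bay",np.array([.526,.069,.15]),-.025),("knob",np.array([.526,.18,.1]),0)):
    for k in (-1,1):
        for d in (0,-1.5):
            q=robot.ik([p[0],p[1],p[2]+.05],ori(base+k*np.pi/2+d)); print(name,k,d,None if q is None else np.round(q,2))
E
```

```text
handle [[ 0.52098655 -0.27785101  0.088     ]
 [ 0.56753999 -0.25920683  0.088     ]
 [ 0.47511714 -0.29622124  0.088     ]]
knob [[0.5251529 0.1699483 0.112    ]] lock tip [[0.57573813 0.14491024 0.062     ]]
jars [[ 0.69469479 -0.17143003  0.05      ]
 [ 0.66937605 -0.36852545  0.05      ]
 [ 0.33915273 -0.1177857   0.05      ]
 [ 0.80578972  0.02170566  0.05      ]
 [ 0.38555326 -0.41920402  0.05      ]]
[[ 0.96 -0.    0.28]
 [-0.28 -0.    0.96]
 [-0.   -1.   -0.  ]]
cam in tool [-0.08469264 -0.14166945 -0.00118363] axis in tool [ 3.28903188e-01  9.44363397e-01 -6.83628027e-04] right [-1.70381287e-04  7.83243779e-04  9.99999679e-01]
rack -1 0 [-0.64  0.33  1.59 -0.    1.22  0.53]
rack -1 -1.5 [-0.64  0.33  1.59 -0.    1.22  2.03]
rack 1 0 [-0.64  0.33  1.59 -0.    1.22 -2.61]
rack 1 -1.5 [-0.64  0.33  1.59 -0.    1.22 -1.11]
bay -1 0 [-0.03  0.14  1.69  0.    1.32  1.56]
bay -1 -1.5 None
bay 1 0 [-0.03  0.14  1.69 -0.    1.32 -1.58]
bay 1 -1.5 [-0.03  0.14  1.69 -0.    1.32 -0.08]
knob -1 0 [ 0.17  0.25  1.67 -0.    1.22  1.74]
knob -1 -1.5 None
knob 1 0 [ 0.17  0.25  1.67 -0.    1.22 -1.4 ]
knob 1 -1.5 [ 0.17  0.25  1.67 -0.    1.22  0.1 ]
```

Run:
```python
from h import *
ph=-.025-np.pi/2; tx=np.array([np.sin(ph),-np.cos(ph),0])
robot.goto(np.array([.526,.11,.25])+.03*tx,ori(ph)); robot.hold(.2)
c=shot("wrist","w1",1.5); np.savez("w1.npz",**c)
ph=.385-np.pi/2; tx=np.array([np.sin(ph),-np.cos(ph),0])
robot.goto(np.array([.521,-.278,.25])+.03*tx,ori(ph)); robot.hold(.2)
c=shot("wrist","w2",1.5); np.savez("w2.npz",**c)
print(robot.observe()["t"])
```

```text
4.4333
```

View pics/w1.png

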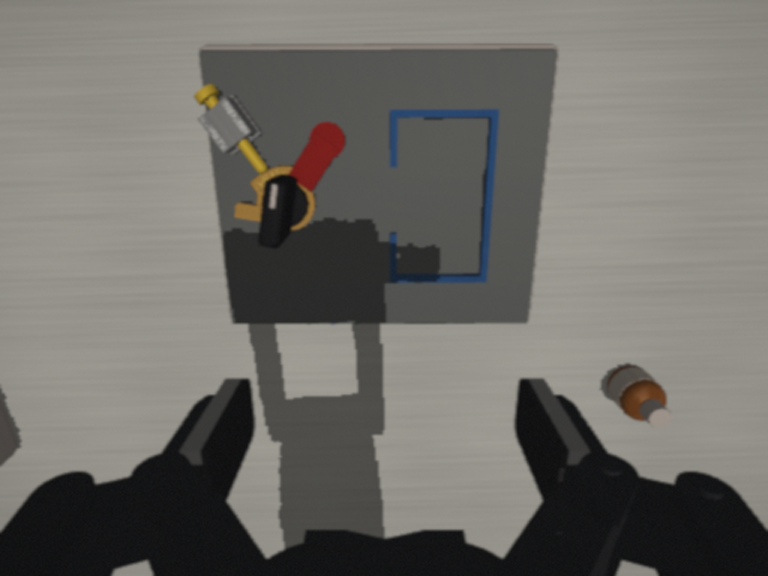

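View pics/w2.png

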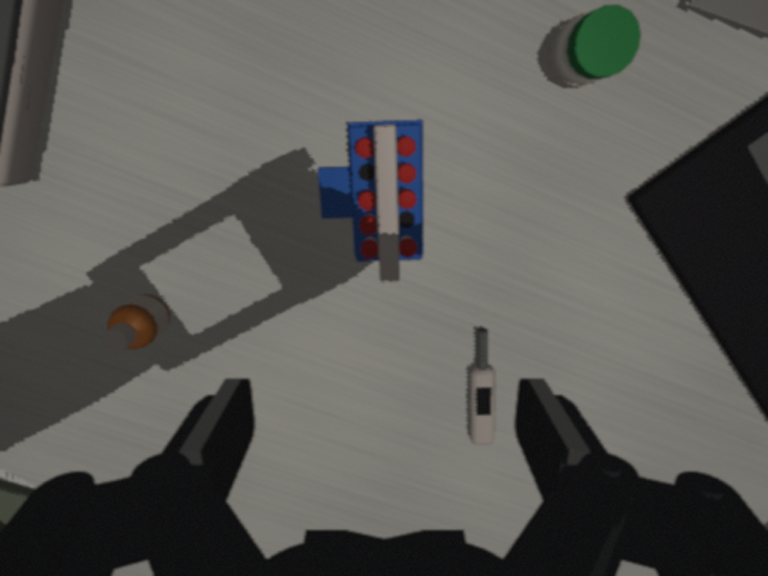

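Run:
```python
from h import *
c=dict(np.load("w1.npz"))
m=mask(c,(100,120,40),(130,255,255)); m[:60]=0; m[195:]=0; m[:,:250]=0; m[:,345:]=0
P=onplane(c,np.argwhere(m>0)[:,::-1],.057)[:,:2]
# outlines of frame, robust: histogram in rotated frame
r=cv2.minAreaRect((P*1000).astype(np.float32)); print("frame z57",r)
# fit lines: deck-level-independent top edges
def edge(sel): 
    vx,vy,x0,y0=cv2.fitLine(sel.astype(np.float32),cv2.DIST_HUBER,0,1e-4,1e-4).ravel(); return np.arctan2(vy,vx),x0,y0
for nm,s in (("far x",P[:,0]>.58),("near x",P[:,0]<.476),("-y",(P[:,1]<.045)&(P[:,0]<.575)&(P[:,0]>.48)),("+y",(P[:,1]>.1)&(P[:,0]<.575)&(P[:,0]>.48))):
    q=P[s]; print(nm,s.sum(), q.mean(0) if len(q) else None, edge(q) if len(q)>5 else None, q.min(0) if len(q) else 0,q.max(0) if len(q) else 0)
# deck box outline corners (z .05), px in 1.5 scale
cor=np.array([[201,50],[556,50],[528,322],[234,322]])/1.5
print("deck",onplane(c,cor,.05))
kb=np.array([[283,178],[272,240]])/1.5
print("knob bar",onplane(c,kb,.112), "lock",onplane(c,np.array([[329,138],[304,178]])/1.5,.062))
c=dict(np.load("w2.npz"))
h=hsv(c); m=cv2.inRange(h,np.array([0,0,60]),np.array([180,70,255])); m[:,:230]=0;m[:,280:]=0;m[:82]=0;m[190:]=0
cv2.imwrite("pics/m2.png",m[70:200,200:310].repeat(5,0).repeat(5,1))
E=np.array([[386,125],[390,281],[374,125],[397.5,125],[379,280],[400,280]])/1.5
print("handle",onplane(c,E,.088))
m=mask(c,(100,120,25),(130,255,255)); m[:,:200]=0; m[:,300:]=0
cv2.imwrite("pics/m3.png",m[70:200,200:310].repeat(5,0).repeat(5,1))
```

```text
frame z57 ((528.521484375, 68.58536529541016), (72.75533294677734, 122.14405059814453), 88.77910614013672)
far x 351 [0.5865489  0.06669329] (np.float32(1.5539503), np.float32(0.58657074), np.float32(0.064024605)) [0.5800383 0.0311265] [0.59029002 0.10384193]
near x 297 [0.47020429 0.06859843] (np.float32(1.548495), np.float32(0.4700512), np.float32(0.073877715)) [0.46672103 0.03396571] [0.47557375 0.10486439]
-y 406 [0.5299782  0.03464387] (np.float32(-0.02108458), np.float32(0.5299782), np.float32(0.034643866)) [0.48097812 0.0313938 ] [0.57429456 0.03761794]
+y 137 [0.53308342 0.10287511] (np.float32(-0.014593092), np.float32(0.52538216), np.float32(0.10273833)) [0.48026068 0.10086168] [0.5749403  0.10542092]
deck [[ 0.630462    0.22836587  0.05      ]
 [ 0.62494254 -0.00745731  0.05      ]
 [ 0.42824852 -0.00430346  0.05      ]
 [ 0.43389388  0.23198202  0.05      ]]
knob bar [[0.55229355 0.16847895 0.112     ]
 [0.5149609  0.17885528 0.112     ]] lock [[0.57309307 0.1454943  0.062     ]
 [0.54693202 0.16460169 0.062     ]]
handle [[ 0.57255977 -0.25880741  0.088     ]
 [ 0.47909663 -0.30002832  0.088     ]
 [ 0.56975054 -0.25191124  0.088     ]
 [ 0.57525207 -0.26541657  0.088     ]
 [ 0.47690072 -0.29269465  0.088     ]
 [ 0.48238218 -0.30616409  0.088     ]]
```

View pics/m3.png

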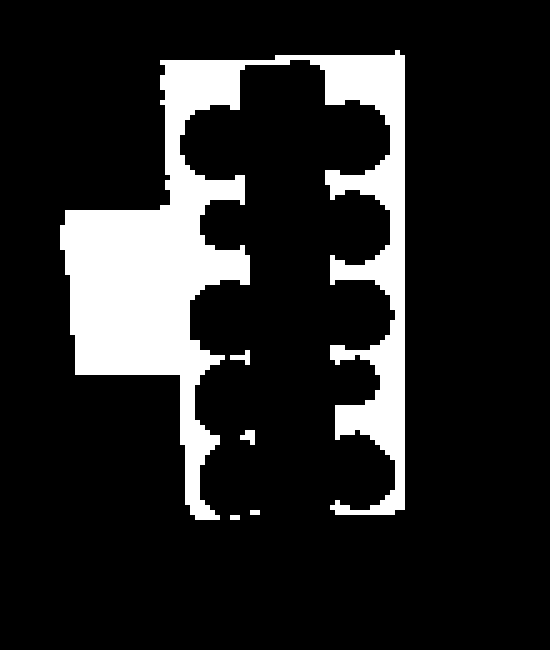

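Run:
```python
from h import *
p=np.array([.5250,-.2792]); o=ori(.408-np.pi/2)
robot.goto([p[0],p[1],.14],o)
robot.command_gripper(0.6,60)
print(robot.line_to([p[0],p[1],.066],velocity=.08,threshold=8), robot.observe()["position"])
robot.command_gripper(0.0,60); s=robot.observe(); print(s["opening"],s["wrist_force"],s["torque"])
robot.line_to([p[0],p[1],.19],velocity=.1); robot.hold(.3)
s=robot.observe(); print(s["opening"],s["wrist_force"],s["torque"],s["position"],s["t"])
c=shot("wrist","w3",1.5); np.savez("w3.npz",**c)
shot("side","s3",1.5)
```

```text
False [ 0.52554082 -0.27958991  0.06667176]
0.15308822957052873 [-0.84648576  0.91964286  2.06047713] [ 0.14307997  0.09500882 -0.01299848]
0.14779482009853978 [-0.04093926  0.59853227 -2.05510959] [ 0.01078089 -0.02781105  0.03092333] [ 0.52484783 -0.27906653  0.1895722 ] 8.5917
```

View pics/w3.png

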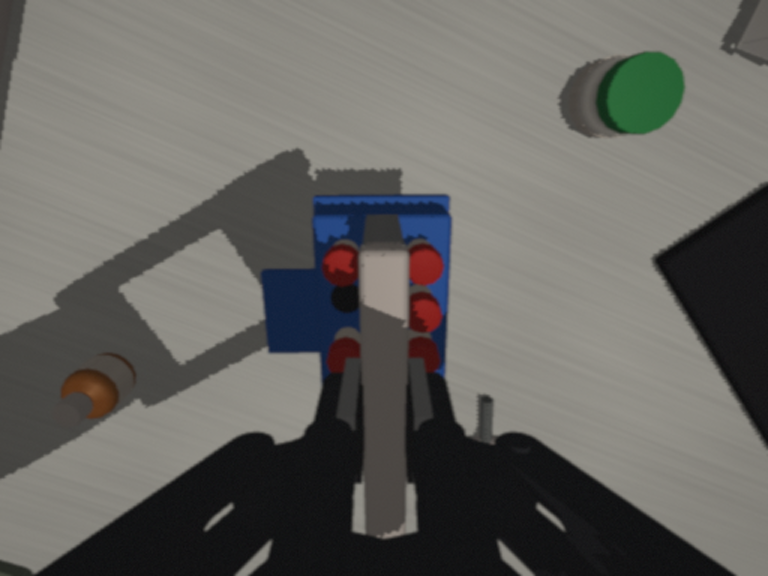

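View pics/s3.png

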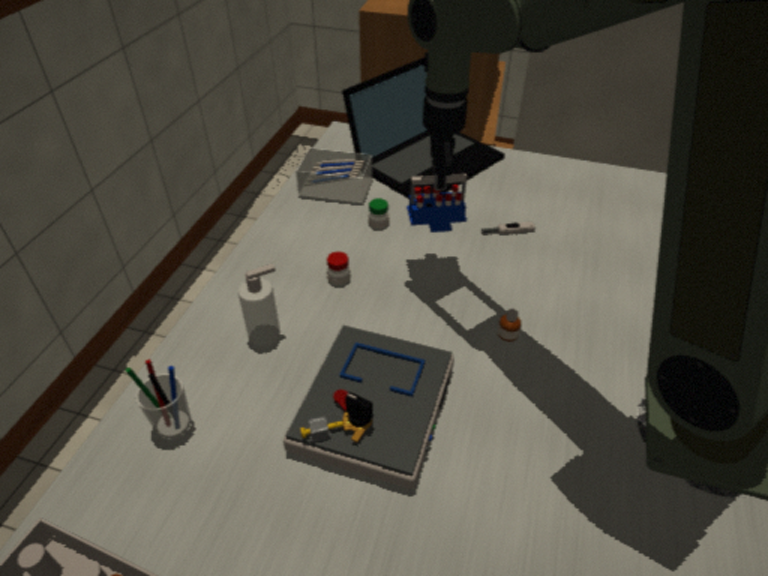

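Run:
```python
from h import *
c=dict(np.load("w3.npz")); R=R_of(ori(.408-np.pi/2)); p=np.array([.52485,-.27907,.18957]); s=robot.observe(); R=R_of(s["ee_rot"]);p=s["position"]
f=p[2]-.0667
def t(uv,z): return ((onplane(c,np.array(uv)/1.5,z)-p)@R*1000).round(1)
print("tongue",t([[263,270],[270,352]],f+.006))
print("foot far",t([[314,196],[450,196]],f+.006))
print("bar end",t([[361,249],[409,249],[385,249]],f+.088))
```

```text
tongue [[-21.4  60.7 -54.3]
 [ 20.4  60.7 -54.5]]
foot far [[-55.   60.7 -29.3]
 [-55.   60.7  29.6]]
bar end [[-52.7 -21.3  -5.2]
 [-52.7 -21.3   7.6]
 [-52.7 -21.3   1.2]]
```

Run:
```python
from h import *
o=ori(-.02-np.pi/2)
robot.line_to([.525,-.279,.21],velocity=.1)
robot.goto([.5281,.0686,.21],o)
robot.line_to([.5281,.0686,.132],velocity=.08);robot.hold(.3)
s=robot.observe(); print(s["position"],s["wrist_force"],s["t"])
c=shot("wrist","w4",1.5); np.savez("w4.npz",**c)
c=shot("top","t4",5,(140,140,240,240));c=shot("side","s4",4,(170,190,320,330))
```

```text
[0.52835614 0.06859314 0.13239722] [-0.5438526  -0.41759633 -1.98662253] 11.775
```

View pics/w4.png

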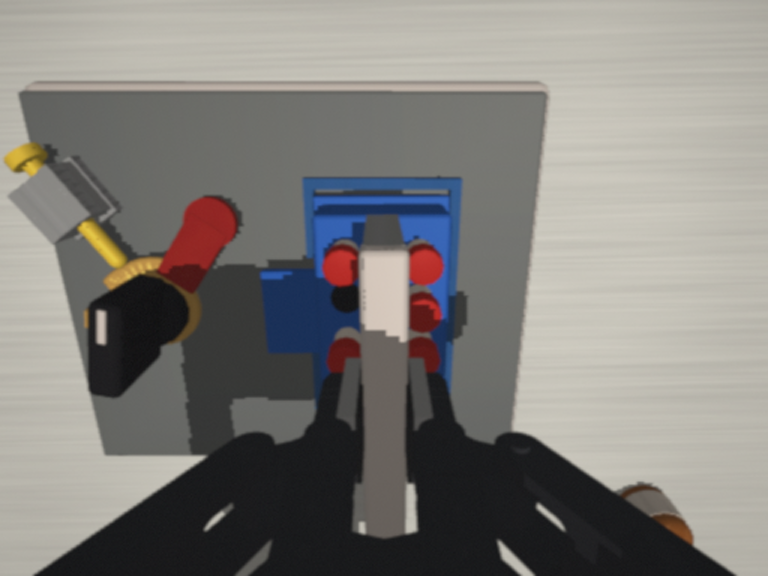

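View pics/s4.png

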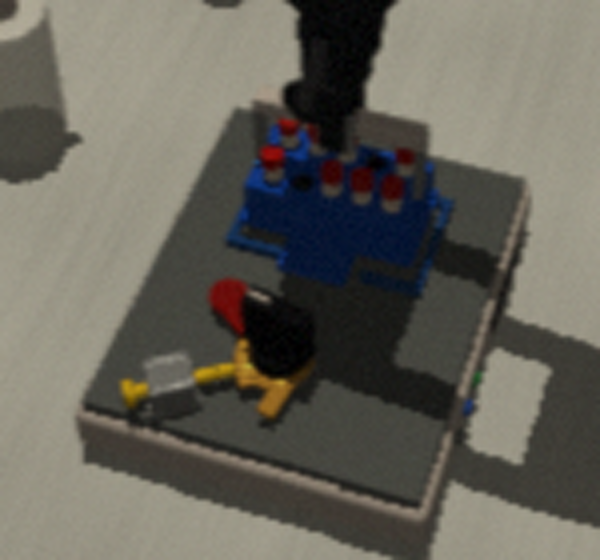

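```bash
python3 - <<'E'
from h import *
c=dict(np.load("w4.npz")); s=robot.observe(); R=R_of(s["ee_rot"]);p=s["position"]
def t(uv,z): return ((onplane(c,np.array(uv)/1.5,z)-p)@R*1000).round(1)
print("frame far outer",t([[303.5,178],[462,178.5]],.057))
print("right side outer",t([[462,180],[456.5,290]],.057),"left outer",t([[303.5,180],[308,240]],.057), "inner far deck-top edge", t([[316,190],[450,190]],.057))
E
python3 -c "
import cv2;a=cv2.imread('pics/w4.png')[165:275,285:480];cv2.imwrite('pics/w4z.png',cv2.resize(a,None,fx=4,fy=4))"
```

```text
frame far outer [[-61.9  75.1 -35.7]
 [-61.7  75.1  37.2]]
right side outer [[-61.   75.1  37.2]
 [ -7.2  75.1  37.5]] left outer [[-61.   75.1 -35.7]
 [-32.7  75.1 -35.2]] inner far deck-top edge [[-56.4  75.1 -30.2]
 [-56.4  75.1  31.9]]
```

View pics/w4z.png

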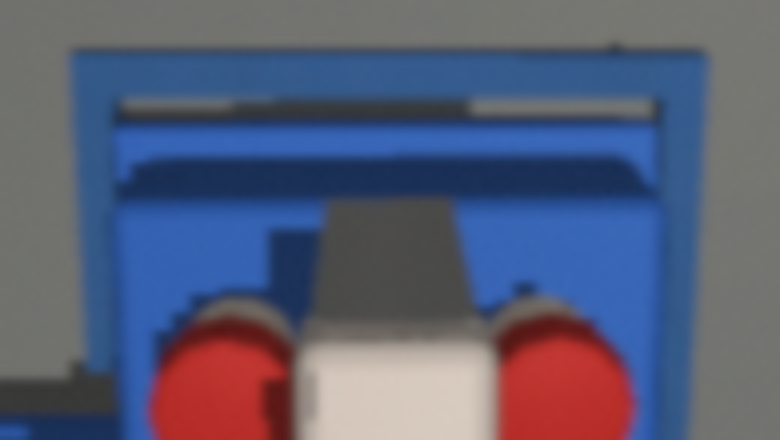

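Run:
```python
from h import *
robot.line_to([.5281,.0681,.126],velocity=.05)
robot.hold(.2); print(robot.observe()["wrist_force"])
r=robot.line_to([.5281,.0681,.1135],velocity=.02,threshold=5)
robot.hold(.2);s=robot.observe(); print(r,s["position"],s["wrist_force"],s["torque"],s["t"])
c=shot("side","s5",4,(170,190,320,330));shot("wrist","w5",1.5)
```

```text
[ 0.35562408 -0.55296249 -2.67921278]
True [0.5280538  0.06849138 0.11645212] [1.04819237 1.94748503 4.78769824] [ 0.04178324 -0.02647671  0.01004602] 13.0917
```

View pics/s5.png

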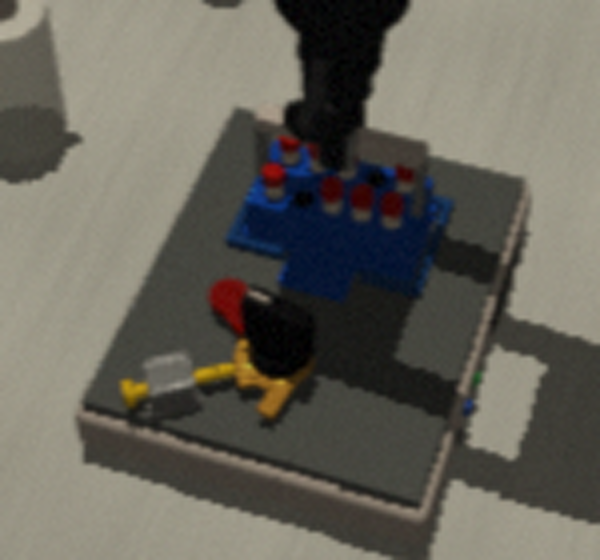

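View pics/w5.png

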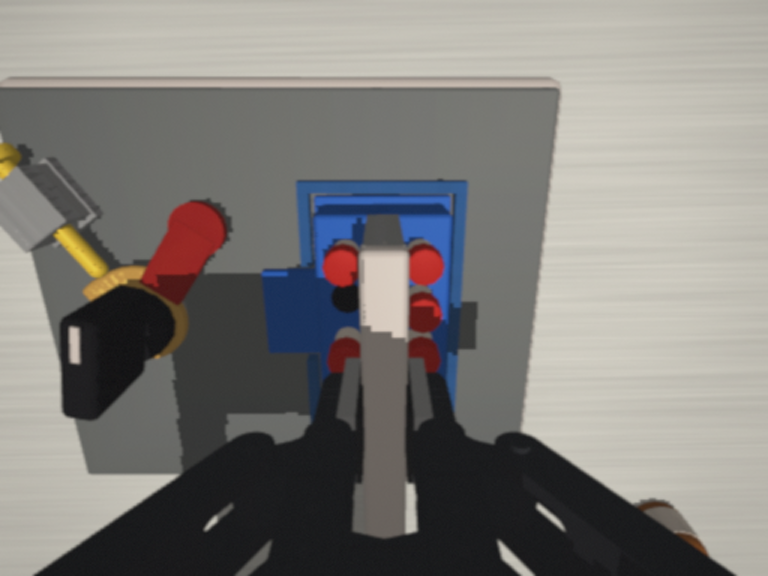

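Run:
```python
from h import *
robot.command_gripper(0.5); 
p=robot.observe()["position"]
robot.line_to([p[0],p[1],.2],velocity=.12)
ph=-.02+np.pi/2
robot.goto([.565,.165,.22],ori(ph)); robot.hold(.2)
c=shot("wrist","w6",1.5); np.savez("w6.npz",**c); print(robot.observe()["t"])
```

```text
17.2167
```

View pics/w6.png

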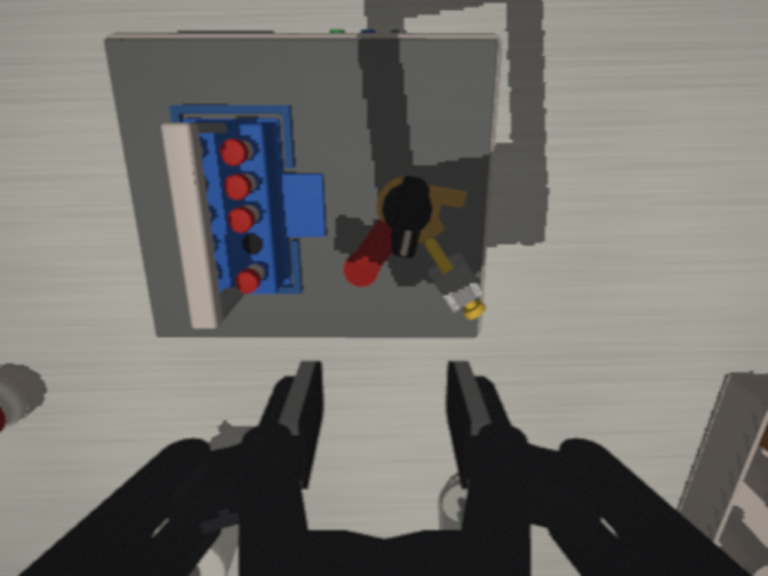

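Run:
```python
from h import *
c=dict(np.load("w6.npz")); a=c["color"][100:200,215:335,::-1]
a=np.clip(a.astype(float)*2.0,0,255).astype(np.uint8)
cv2.imwrite("pics/w6z.png",cv2.resize(a,None,fx=6,fy=6,interpolation=cv2.INTER_CUBIC))
print(proj(c,[.5307,.1786,.112]),proj(c,[.5307,.1786,.0745]))
# rack check
print(onplane(c,np.array([[162,125],[195,124],[192,328],[216,326]])/1.5,.138).round(4))
```

```text
[[273.53815658 148.48546669]] [[271.41889918 140.45720577]]
[[0.478  0.0638 0.138 ]
 [0.4779 0.079  0.138 ]
 [0.5795 0.0616 0.138 ]
 [0.5786 0.0745 0.138 ]]
```

View pics/w6z.png

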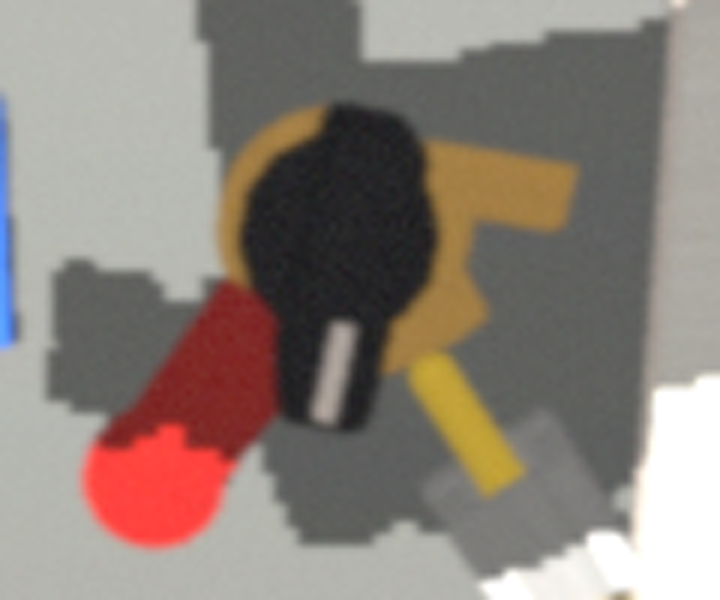

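Run:
```python
from h import *
c=dict(np.load("w6.npz"))
f=lambda L:np.array(L)/6+[215,100]-0.4
P=onplane(c,f([[344,322],[324,420],[347,322],[325,420],[380,112],[322,428]]),.112)
for a,b in ((0,1),(2,3),(4,5)):
    d=P[b]-P[a]; print(np.arctan2(d[1],d[0]),P[a],P[b])
n=onplane(c,f([[470,250],[428,362],[495,485]]),.062); ax=np.array([.5307,.1786,.062]); d=n-ax
print(np.arctan2(d[:,1],d[:,0]),np.linalg.norm(d,axis=1))
```

```text
-0.20185534510700667 [0.53465199 0.17727425 0.112     ] [0.54850291 0.17443977 0.112     ]
-0.22069753076912552 [0.53466014 0.17768564 0.112     ] [0.54850567 0.17457937 0.112     ]
-0.18267884296490347 [0.50654472 0.18211657 0.112     ] [0.54965466 0.1741525  0.112     ]
[1.41355217 0.59825734 0.54799832] [0.02180904 0.02652281 0.05096522]
```

Run:
```python
from h import *
ph=-.2+np.pi/2
p=[.5302,.1784]
robot.goto([*p,.16],ori(ph)); robot.command_gripper(.45,25)
r=robot.line_to([*p,.080],velocity=.08,threshold=6); print(r,robot.observe()["position"])
if not r:
    robot.command_gripper(0.,25); robot.hold(.2)
    s=robot.observe(); print(s["opening"],s["position"],s["wrist_force"],s["torque"],s["joint_positions"],s["t"])
    c=shot("side","s7",4,(170,190,320,330))
```

```text
False [0.53088196 0.17852716 0.08071268]
0.15968792091809977 [0.5309498  0.17943661 0.08090116] [-0.13456374  5.40364689  2.65475532] [ 0.71532334 -0.03484211  0.00286791] [ 1.70650581e-01  3.43712215e-01  1.70712417e+00  1.65183447e-03
  1.08852442e+00 -1.20095641e+00] 19.5083
```

View pics/s7.png

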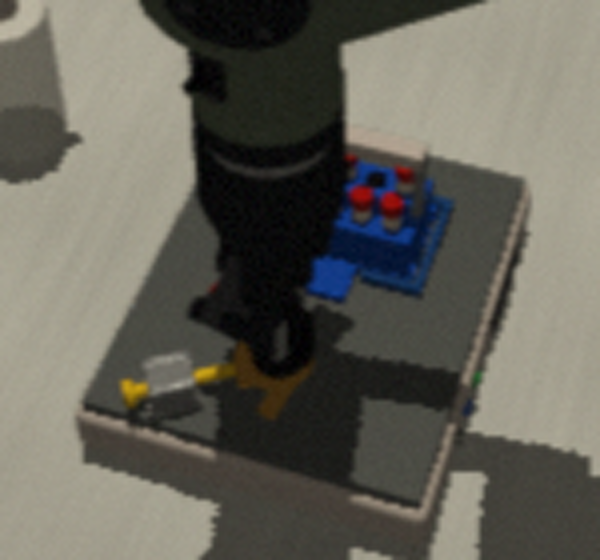

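```bash
cat >> h.py <<'E'
P0=[.5309,.1798,.081]
def turn(d0,d1,step,up=.35,ph0=-.2+np.pi/2):
    ds=np.arange(d0,d1+1e-9,step)
    for d in ds:
        robot.move_j(robot.ik(P0,ori(ph0-d))); s=robot.observe()
        R=R_of(s["ee_rot"]); a=np.arctan2(R[1,2],R[0,2])
        print(f"{s['t']:.2f} cmd {d:.3f} act {ph0-a:.3f} F {s['wrist_force'].round(1)} Tz {s['torque'][2]:.3f} tau6 {s['tau'][5]:.3f}")
        if s['torque'][2]>up or s['torque'][2]<-.6 or np.abs(s["wrist_force"]).max()>14: print("stop");break
E
python3 - <<'E'
from h import *
robot.line_to(P0); robot.hold(.1); s=robot.observe(); print(s["wrist_force"],s["torque"],s["t"])
turn(.04,.48,.04,.5)
E
```

```text
[ 0.08921107  2.37912389 -1.47209417] [ 0.21280974 -0.15848745  0.06361653] 19.9083
20.16 cmd 0.040 act 0.039 F [0.8 0.5 0.1] Tz 0.063 tau6 0.079
20.41 cmd 0.080 act 0.079 F [ 0.7  1.1 -0.7] Tz -0.050 tau6 -0.026
20.66 cmd 0.120 act 0.119 F [ 0.8 -0.6  0.3] Tz -0.028 tau6 -0.023
20.91 cmd 0.160 act 0.158 F [ 0.2  0.6 -0.3] Tz -0.029 tau6 0.001
21.16 cmd 0.200 act 0.198 F [-0.1 -1.5 -1. ] Tz 0.030 tau6 0.033
21.41 cmd 0.240 act 0.238 F [ 1.2 -2.7 -0.9] Tz 0.039 tau6 0.054
21.66 cmd 0.280 act 0.278 F [ 1.2 -2.  -1.4] Tz -0.024 tau6 0.073
21.91 cmd 0.320 act 0.318 F [ 0.8 -1.7 -0.1] Tz 0.042 tau6 0.062
22.16 cmd 0.360 act 0.358 F [ 0.3 -3.6 -1.9] Tz -0.058 tau6 0.051
22.41 cmd 0.400 act 0.399 F [ 0.2 -4.2  0.3] Tz -0.034 tau6 0.010
22.66 cmd 0.440 act 0.438 F [ 0.3 -5.5  0.2] Tz 0.026 tau6 0.097
22.91 cmd 0.480 act 0.478 F [ 1.1 -4.5 -1.3] Tz -0.109 tau6 -0.037
```

```bash
sed -i 's/^P0=.*/P0=[.5309,.1788,.081]/' h.py
python3 - <<'E'
from h import *
shot("side","s8",4,(170,190,320,330)); shot("wrist","w8",1.5); print(robot.observe()["opening"])
E
```

```text
0.1590741847416932
```

View pics/s8.png

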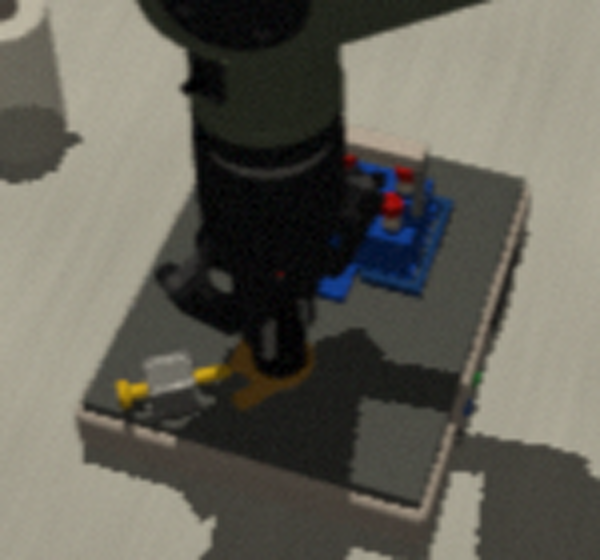

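View pics/w8.png

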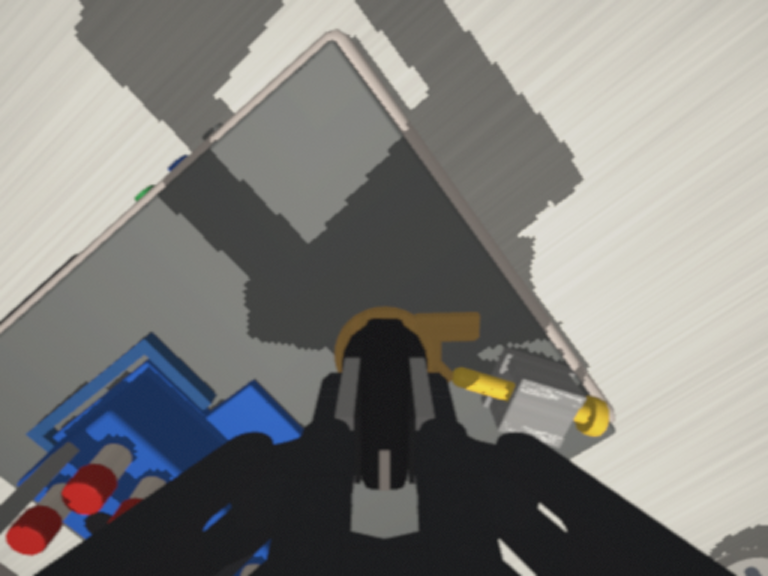

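Run:
```python
from h import *
turn(.51,.66,.03,.35)
shot("wrist","w9",4,(200,170,392,300));
```

```text
23.26 cmd 0.510 act 0.509 F [-0.1 -1.  -1.4] Tz -0.169 tau6 -0.121
23.51 cmd 0.540 act 0.539 F [-0.   0.1 -2.8] Tz -0.180 tau6 -0.164
23.76 cmd 0.570 act 0.569 F [ 0.   0.8 -2.2] Tz -0.240 tau6 -0.257
24.01 cmd 0.600 act 0.599 F [-0.2  2.  -1.8] Tz -0.392 tau6 -0.340
24.26 cmd 0.630 act 0.630 F [-0.4  1.7 -3.6] Tz -0.378 tau6 -0.372
24.51 cmd 0.660 act 0.659 F [-0.5  3.2 -2.7] Tz -0.299 tau6 -0.301
```

View pics/w9.png

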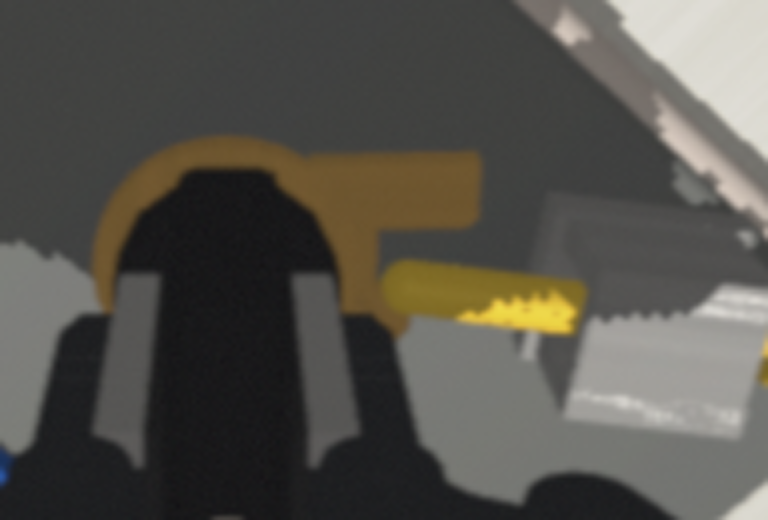

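Run:
```python
from h import *
turn(.68,.78,.02,.25)
shot("wrist","w10",4,(200,170,392,300));
```

```text
24.81 cmd 0.680 act 0.680 F [ 0.1  3.7 -2.2] Tz -0.187 tau6 -0.261
25.06 cmd 0.700 act 0.700 F [-1.2  4.8 -3.1] Tz -0.202 tau6 -0.235
25.31 cmd 0.720 act 0.720 F [-0.2  4.7 -2.1] Tz -0.184 tau6 -0.198
25.56 cmd 0.740 act 0.740 F [ 0.1  5.8 -3.2] Tz -0.153 tau6 -0.173
25.81 cmd 0.760 act 0.759 F [-1.1  5.9 -2.8] Tz -0.132 tau6 -0.112
26.06 cmd 0.780 act 0.779 F [-1.1  4.8 -2.9] Tz -0.057 tau6 -0.085
```

View pics/w10.png

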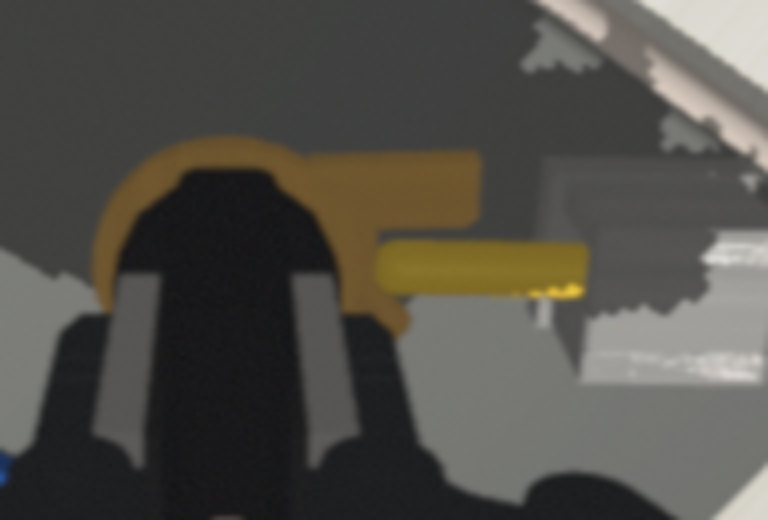

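```bash
sed -i 's/^P0=.*/P0=[.5309,.1796,.081]/' h.py
python3 - <<'E'
from h import *
turn(.795,.84,.015,.2)
shot("wrist","w11",4,(200,170,392,300));
E
```

```text
26.36 cmd 0.795 act 0.794 F [-1.6  3.1 -2.6] Tz -0.056 tau6 -0.010
26.61 cmd 0.810 act 0.810 F [-2.   1.5 -1.6] Tz -0.019 tau6 -0.039
26.86 cmd 0.825 act 0.825 F [-1.3  1.  -1.1] Tz -0.033 tau6 -0.032
27.11 cmd 0.840 act 0.840 F [-2.4  0.4 -2.2] Tz -0.033 tau6 -0.010
```

View pics/w11.png

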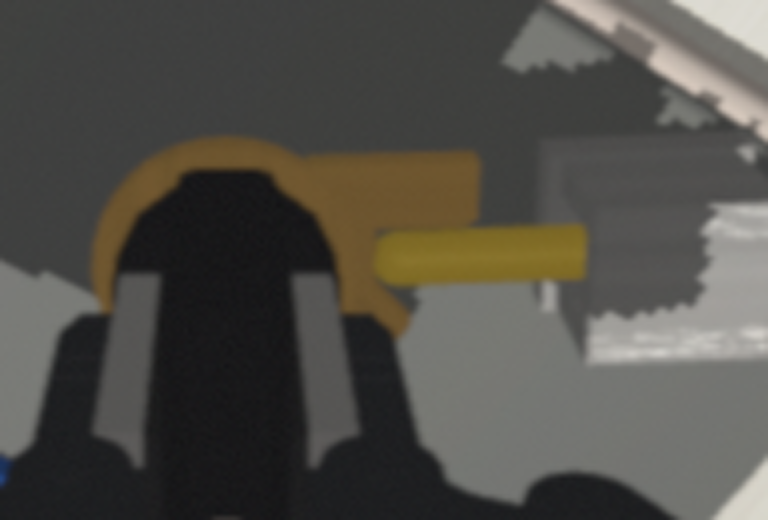

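Run:
```python
from h import *
robot.hold(.3); robot.command_gripper(.45); s=robot.observe(); print(s["wrist_force"],s["torque"])
p=s["position"]; robot.line_to([p[0],p[1],.2],velocity=.12)
robot.goto([.565,.165,.22],ori(-.02+np.pi/2)); robot.hold(.2)
c=shot("wrist","w12",1.5); np.savez("w12.npz",**c)
a=c["color"][60:230,60:340,::-1]; a=np.clip(a.astype(float)*1.6,0,255).astype(np.uint8)
cv2.imwrite("pics/w12z.png",cv2.resize(a,None,fx=2.8,fy=2.8,interpolation=cv2.INTER_CUBIC))
c=shot("side","s12",4,(170,190,320,330)); shot("top","t12",1.5); print(robot.observe()["t"])
```

```text
[ 0.27095393  0.01049447 -0.31469664] [ 0.03160367  0.00118536 -0.07983778]
30.3
```

View pics/w12z.png

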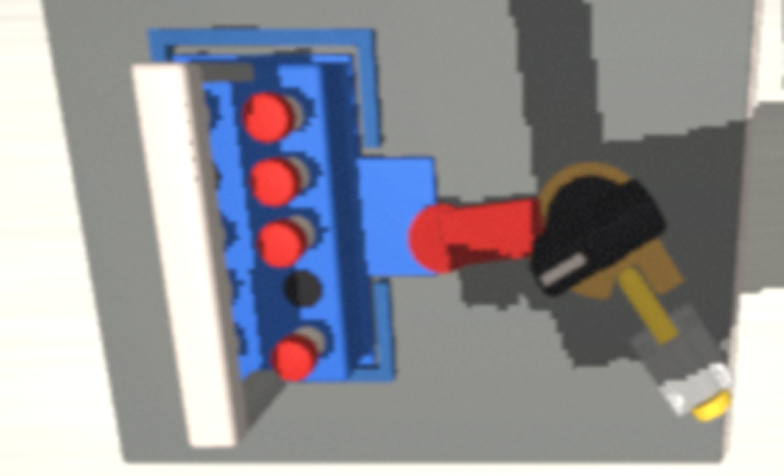

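View pics/s12.png

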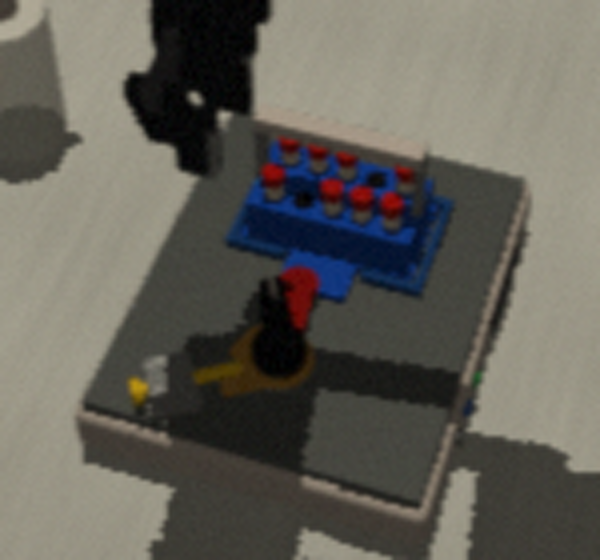

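View pics/t12.png

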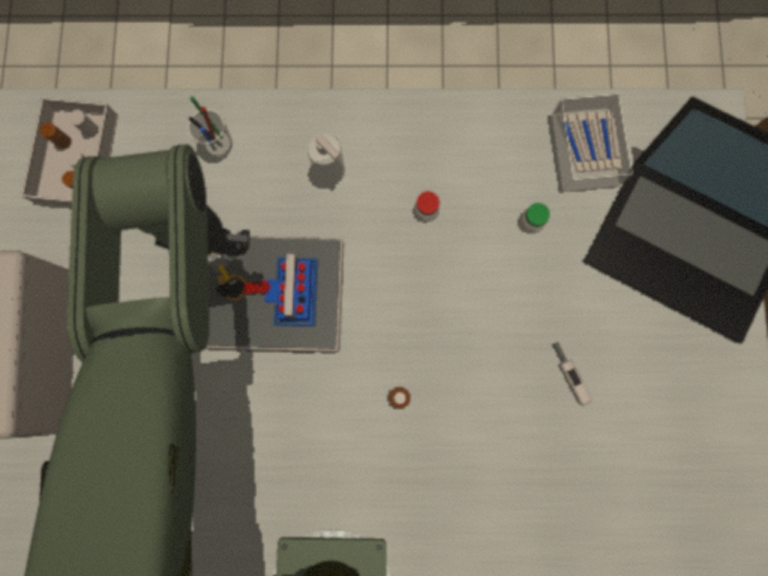

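Run:
```python
from h import *
out=[]
for f in ("w6","w12"):
    c=dict(np.load(f+".npz")); m=mask(c,(22,120,50),(34,255,255)); m[:,:275]=0;m[:,335:]=0;m[:110]=0;m[215:]=0
    P=onplane(c,np.argwhere(m>0)[:,::-1],.062)[:,:2]-[.5307,.1786]
    a=.56; r=P@[np.cos(a),np.sin(a)]; print(f,len(r),np.percentile(r,[1,3,50,97,99]).round(4))
```

```text
w6 324 [0.0261 0.0271 0.047  0.0902 0.0912]
w12 315 [0.0221 0.023  0.0413 0.0861 0.0868]
```

Run:
```python
from station import robot
robot.sign_off(); print(robot.observe()["t"])
```

```text
the job is handed in; nothing more can be done
the job is handed in; nothing more can be done
```

I carried the rack to the shaker, set it down in the blue-framed bay with its tongue towards the knob, and turned the knob about 0.84 rad clockwise. I stopped once the pin had dropped, then let go, backed off and handed the job in at about 30 s.

**Rack:** it touched down at about 5 N with the tool at 0.1165 m, which matches the height expected for a rack fully home. The pictures afterwards show it flat inside the frame. My one numeric check of the handle after release put its centre about 1 mm from the bay centre.

**Knob and pin:** the knob's torque first pulled it on, to about -0.4 N m, and then settled near zero in the play. At no reading did the knob push back against the gripper with more than 0.07 N m. The wrist images put the pin 4 mm further in than at the start, in line with it being at the bottom of the notch. This distance was measured from the picture, not read from the joint.

**Lock and bystanders:** the red lock arm lies over the tongue. The bystanders look to be where they were, by eye in the top view only. No check failed or disagreed; the gripper was clear of everything at hand-in.

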